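# Drop the spent vial into the push-latch waste box and shut it

## Robot

A 7-joint arm with a two-finger parallel gripper is mounted at the origin on the work surface; the furniture and walls round the work are solid. World frame = base frame: x ahead of the robot, y to its left, z up, the work surface at z = 0. Lengths are in m, angles in rad, forces in N, time in s.
With the tool pointing down it reaches from about 0.35 to 0.9 m from the base axis. Payload 8.1 kg.
Tool frame: the origin (TCP) lies at the very end of the fingers, on their centre line; the grasp point (between the pads) lies 19 mm behind it; z points along the fingers, x is the direction in which the jaws open and shut, and the axes are right-handed (so a half turn about z gives the same grasp; the last joint's range is limited). The gripper opens to 92 mm and grips with 3 to 60 N. Pads are 19 mm wide; open, the fingers measure 130 mm over their backs; the gripper's body (75 mm by 190 mm) begins 47 mm behind the grasp point.
Start: joints at [-1.409, 0.434, 0.025, 1.573, -0.012, 1.134, -0.075], TCP at [0.164, 0.603, 0.227] pointing down, gripper open.
Joint ranges: [-2.62, 2.62], [-0.44, 2.09], [-1.27, 1.32], [0.08, 2.57], [-1.32, 4.46], [0.12, 2], [-2.74, 2.74]. Speed limits (rad/s): [2.22, 2.22, 3.01, 3.01, 3.14, 3.14, 3.14].

## Interface

Orientations are given as a rotation vector (axis times angle).
In Python, from cell import status, viewer, arm gives the robot as it stands.
- The arm moves only by the tool jog_arm, never from a script. Its argument "commands" is text: rows parted by semicolons, each of 7 numbers parted by spaces: the closure, from -1 (fully open) to 1 (shut), then the shift along the world's x, y, z normalised to -1 to 1, where 1 is 0.3 m, then the turn, a rotation vector about the world's x, y, z normalised to -1 to 1, where 1 is 2 pi rad. In form: jaw dx dy dz wx wy wz; .... A call has exactly 5 rows; each row shifts and turns the commanded pose from where the row before left it; what a row does not reach is not made up. A row lasts 1/10 s, in which the tool goes at most 50 mm and 8.59 degrees, less where a joint would pass 70% of its speed; a pose out of reach is approached as far as the arm can. A call with a number of a shift or a turn outside -1 to 1 is refused whole. A call with a gripper value outside its range is refused whole. The fingers move at their own pace and stop on an object; "force" is the grip in N (left out, the last holds). Time passes only in rows, so rows that do not move let the fingers close, or fill a call up. It gives the time, the measured TCP pose, the force and the opening at its end, in the units of the state.
- status.observe(): the state, without advancing time (a new reading comes with each control period).
- viewer.get_image(name): name is "scene" or "top" or "wrist"; returns a dict with "pixels" (480x640x3 uint8, red, green, blue), "z_map" (480x640 float32, m along the optical axis (not along the pixel's ray), 0 where there is no reading), "camera_matrix" (3x3 intrinsics, pixels), "R" (3x3) and "t" (3): a world point X has camera coordinates R X + t. Camera axes: x right, y down, z forward; pixel columns grow to the right and rows downward; lengths in m; the calibration is good to about 2 mm. A picture is of the moment at which its call begins.
- arm.sign_off(): hands the job in, once; it reports no verdict.
The state is a dict: "clock": time; "joints": joint angles; "dq": joint speeds; "joint_efforts": joint torques, N m; "position": TCP position; "ee_rot": TCP orientation; "force": force on the tool from outside, world axes, zero at the start; "ft_torque": the same for the moment, N m; "width": opening from 0.0 (shut) to 1.0 (fully open).
Only numpy, scipy, OpenCV 4.12 (cv2) and the standard library are available. Lean on these libraries where they do the work, as an engineer would, in place of code of your own. Each camera call takes 0.05 s, during which the arm holds its last target. There are 200 camera calls.

## Task

The largest of the three vials in the divided tray is spent. Press the waste box's lid on its rubber pad so that it springs open, put that vial into the box, then push the lid down again until the catch holds it, and make sure that it stays shut when you let go. Leave the two small vials standing in their tray, and do not knock the bench timer about.

Things in the scene. Friction and masses are not known exactly. Their poses are not given: they have to be found in the camera images.
- waste_lid (a joint): hinge of the sprung lid, rad: 0 = latched shut, 1.42 = open (nearly upright), about -0.045 = pressed in to the stop. Push-push catch: press the latched lid to the stop and let go, and it springs open within 1.5 s; swing the open lid down, press it past 0 to the stop and let go, and it stays latched at 0. A press of under half that way changes nothing; one press too many opens it again.
- waste_box: heavy fixed grey box 150 x 150 mm, rim 105 mm high; origin under its centre on the worktop, z up, front (catch and pad) to its own -x, lid hinge at its +x edge. Walls 10 mm: mouth 130 x 130 mm, less the catch's grey housing (36 mm wide, from the front wall to 42 mm in front of the centre). Inner floor 16 mm up. Side handles stand 16 mm out, 62 mm up.
- lid_hinge (a point): middle of the lid's hinge axis, which runs along the box's y, 79 mm behind the box's centre and 113 mm up. The light grey lid is 160 mm wide, 158 mm from axis to free edge; its upper face lies 8 mm outside the axis, its underside on it. A striker hangs 29 mm from the underside near the free edge. Swinging it down from open takes 1 to 4 N at the edge.
- lid_pad (a point): middle of the black rubber pad (24 x 60 mm) on the lid's upper face, 140 mm from the hinge axis, 18 mm from the free front edge and 11 mm outside the axis; 124 mm above the worktop when latched. It moves with the lid. From latched, the stop is about 6 mm further down; the spring pushes back with about 2.5 N.
- big_vial_mid (a point): the spent vial, standing: the largest of the three, 28 mm diameter, 57 mm tall; this point is its centre, half-way up (28.5 mm above its foot).
- tray: low fixed steel tray with three cells in a row along its own y (61 mm apart, each 58 x 64 mm inside), 70 (its x) x 186 (its y) x 20 mm high, floor 3 mm; origin under its centre on the worktop. One vial stands in each cell; which one is where varies. A tall fixed lead shield stands beyond it, from 0.54 m ahead of the robot's base.
- small_vial_a_mid (a point): a small vial, 22 mm diameter, 46 mm tall; its centre, half-way up. Leave it.
- small_vial_b_mid (a point): the other small vial, the same size; its centre, half-way up. Leave it.
- timer_mid (a point): small white bench timer standing on the worktop, 62 mm wide, 35 mm deep, 58 mm tall; its centre, half-way up. Leave it. Behind it stands a fixed upright steel plate, 130 mm tall.

How it is judged:
By the outcome, as a careful person would: the job done as asked, in the order asked, and still so for the second after the job is handed in, with the robot touching nothing.
It also fails if it takes over 66 s, if anything falls off the work surface, if the arm or the gripper's body presses on something with over 40 N, if the wrist force passes 120 N, or if a joint passes its speed limit or range.

## Working session

There is one attempt and no reset: what is moved stays moved. The work goes in short steps, Python scripts to look and compute and a tool call to move; the robot and the scene stay as the last step left them, time stands still between calls to the robot, and variables do not carry over. Pictures are saved under pics/ and viewed, about 8 in all and at most 12, crops included, and the job is handed in when it is done.

Besides the shell and the picture viewer there is one more tool, called after "Call:" in YAML: its name, and indented under it one key for each argument. jog_arm: Moves the arm, as the interface text tells. Scaled input: -1 to 1 covers 0.3 m each way for a shift and 2 pi rad each way for a turn. Its arguments: {"type":"object","properties":{"commands":{"type":"string"},"force":{"type":"number"}},"required":["commands"]}

```bash
mkdir -p pics; cat > h.py <<'E'
import numpy as np, cv2
from cell import status, viewer, arm
def grab(n,save=None):
    d=viewer.get_image(n)
    if save: cv2.imwrite('pics/'+save,d['pixels'][:,:,::-1])
    return d
def cloud(d):
    K=d['camera_matrix'];z=d['z_map'];v,u=np.mgrid[:480,:640]
    c=np.stack([(u-K[0,2])/K[0,0]*z,(v-K[1,2])/K[1,1]*z,z],-1)
    return (c-d['t'])@d['R']
E
python3 - <<'E'
from h import *
a=grab('top','top.png');b=grab('scene','scene.png')
np.savez('d.npz',top=cloud(a),scene=cloud(b),pt=a['pixels'],ps=b['pixels'])
s=status.observe();print(s['position'],s['ee_rot'],s['clock'],s['width'])
cv2.imwrite('pics/both.png',cv2.resize(np.vstack([a['pixels'],b['pixels']])[:,:,::-1],(450,675))[:600] if 0 else a['pixels'][:,:,::-1])
E
```

```text
[0.16348598 0.60276127 0.22601859] [ 2.49458254e+00  1.90807640e+00 -1.66316678e-03] 0.1 0.998899254877301
```

View pics/top.png

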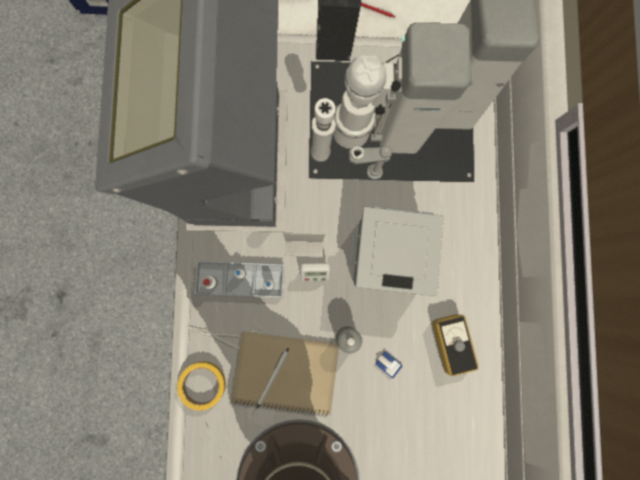

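View pics/scene.png

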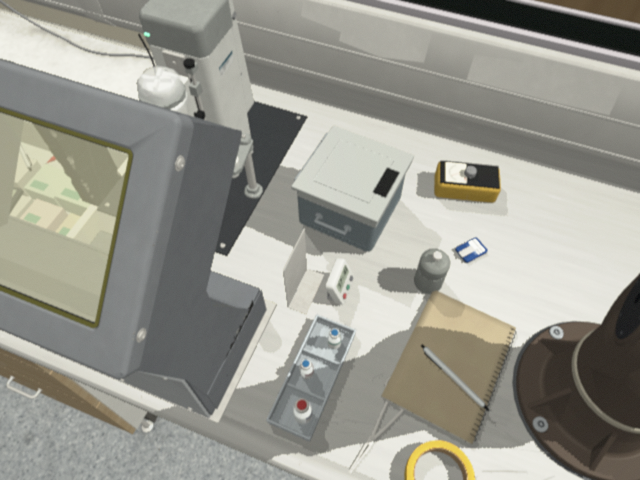

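The top view shows the box lid at px (400,252) with its pad at (397,282), towards the robot. The tray is at (238,279), with the red-capped big vial at (208,282) and blue-capped small vials at (239,272) and (268,283). The timer is at (315,272). The scene view agrees.

```bash
python3 - <<'E'
from h import *
f=np.load('d.npz')
for k,pk in(('top','pt'),('scene','ps')):
    P=f[k];I=f[pk];hsv=cv2.cvtColor(I,cv2.COLOR_RGB2HSV);h,s,v=cv2.split(hsv)
    X,Y,Z=P[...,0],P[...,1],P[...,2]
    print(k,'px centre',P[240,320])
    for nm,m in(('red',((h<8)|(h>172))&(s>110)),('blue',(h>92)&(h<125)&(s>90))):
        n,l,st,c=cv2.connectedComponentsWithStats(m.astype('uint8'))
        for i in range(1,n):
            if st[i,4]>6:
                q=P[l==i];print(nm,c[i].round(),st[i,4],np.median(q,0).round(4),q[:,2].max().round(3))
    r=(slice(185,310),slice(335,460)) if k=='top' else (slice(115,250),slice(280,420))
    m=np.zeros(Z.shape,bool);m[r]=(Z[r]>.112)&(Z[r]<.132)
    q=P[m].astype('float32');print('lid',cv2.minAreaRect(q[:,:2]),q.mean(0),m.sum())
    pad=m&(v<60);q=P[pad].astype('float32');print('pad',cv2.minAreaRect(q[:,:2]),np.median(q,0),pad.sum())
    if k=='top':
        for px in((208,282),(239,272),(268,283),(315,272),(305,238),(348,340),(388,362),(455,345),(200,265),(280,265),(195,293),(281,296),(230,190),(270,215),(375,170)): print(px,P[px[1],px[0]].round(3))
E
```

```text
top px centre [ 0.50851596 -0.03995009  0.02389968]
red [377.  10.] 95 [ 1.0565 -0.1667  0.0052] 0.208
red [206. 282.] 25 [0.4132 0.1931 0.0607] 0.065
blue [87.  7.] 243 [ 1.5798  0.9311 -0.8458] 1.024
blue [238. 272.] 9 [0.4351 0.1302 0.0504] 0.054
blue [268. 284.] 7 [0.4114 0.0677 0.0493] 0.051
blue [388. 356.] 35 [ 0.2616 -0.1903  0.0084] 0.012
blue [380. 365.] 31 [ 0.2426 -0.1734  0.008 ] 0.015Traceback (most recent call last):
  File "<stdin>", line 14, in <module>
cv2.error: OpenCV(4.12.0) /io/opencv/modules/imgproc/src/convhull.cpp:143: error: (-215:Assertion failed) total >= 0 && (depth == CV_32F || depth == CV_32S) in function 'convexHull'
```

```bash
python3 - <<'E'
from h import *
f=np.load('d.npz')
P=f['top'];I=f['pt'];v=I.max(-1);Z=P[...,2]
for px in((400,252),(397,282),(300,460),(250,455),(340,240),(208,282),(239,272),(268,283),(315,268),(305,238),(348,340),(455,345),(230,190),(270,215),(375,170),(400,420)): print(px,P[px[1],px[0]].round(3))
Q=f['scene']
for px in((350,165),(387,182),(540,420),(302,408),(306,366),(334,336),(340,280),(295,265),(430,255),(235,290)): print('s',px,Q[px[1],px[0]].round(3))
a=grab('wrist','w.png')
E
```

```text
(400, 252) [ 0.476 -0.194  0.124]
(397, 282) [ 0.417 -0.187  0.126]
(300, 460) [ 0.074 -0.006  0.086]
(250, 455) [0.06  0.098 0.015]
(340, 240) [ 0.512 -0.085 -0.001]
(208, 282) [0.413 0.189 0.06 ]
(239, 272) [0.435 0.128 0.048]
(268, 283) [0.413 0.068 0.049]
(315, 268) [ 0.446 -0.029  0.058]
(305, 238) [ 0.508 -0.007  0.056]
(348, 340) [ 0.303 -0.096  0.093]
(455, 345) [ 0.291 -0.322  0.053]
(230, 190) [0.539 0.103 0.357]
(270, 215) [0.549 0.064 0.091]
(375, 170) [ 0.661 -0.156  0.047]
(400, 420) [ 0.128 -0.217  0.002]
s (350, 165) [ 0.489 -0.199  0.121]
s (387, 182) [ 0.417 -0.184  0.124]
s (540, 420) [0.082 0.075 0.016]
s (302, 408) [0.413 0.2   0.058]
s (306, 366) [0.433 0.137 0.047]
s (334, 336) [0.411 0.076 0.046]
s (340, 280) [ 0.438 -0.022  0.043]
s (295, 265) [ 0.51  -0.003  0.078]
s (430, 255) [ 0.311 -0.101  0.079]
s (235, 290) [0.575 0.079 0.091]
```

View pics/w.png

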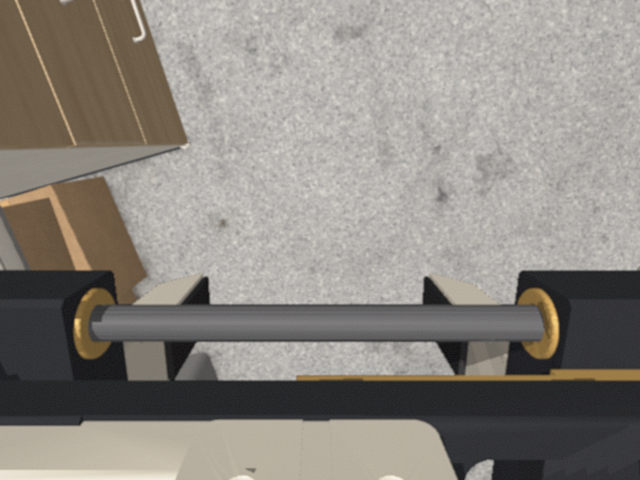

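The wrist view shows only the floor beside the bench and the gripper bar, so the start pose is off the bench to the left.

```bash
python3 - <<'E'
from h import *
from scipy.spatial.transform import Rotation as R
f=np.load('d.npz')
for k,pk,r in(('top','pt',(slice(185,310),slice(335,460))),('scene','ps',(slice(115,250),slice(280,420)))):
    P=f[k];v=f[pk].max(-1);Z=P[...,2]
    m=np.zeros(Z.shape,np.uint8);m[r]=(Z[r]>.112)&(Z[r]<.135)
    for nm,mm in(('lid',m),('pad',m*(v<70))):
        n,l,st,c=cv2.connectedComponentsWithStats(mm.astype('uint8'));i=1+st[1:,4].argmax()
        q=np.ascontiguousarray(P[l==i].astype(np.float32));print(k,nm,cv2.minAreaRect(q[:,:2].copy()),q.mean(0),len(q))
s=status.observe();d=viewer.get_image('wrist')
T=R.from_rotvec(s['ee_rot']).as_matrix();c=-d['R'].T@d['t']
print('cam in tool',T.T@(c-s['position']),'cam axes in tool',(T.T@d['R'].T).round(2).tolist(),s['position'],d['camera_matrix'][0,0])
print('tool',T.round(3))
E
```

```text
top lid ((0.4818246364593506, -0.1950802206993103), (0.16134516894817352, 0.1647937297821045), 84.6845932006836) [ 0.4795252  -0.19340782  0.12259118] 6647
top pad ((0.41859209537506104, -0.18768227100372314), (0.05493008345365524, 0.01895735412836075), 84.25110626220703) [ 0.41851866 -0.18756926  0.12504308] 274
scene lid ((0.4823046326637268, -0.1914612501859665), (0.16407978534698486, 0.16612942516803741), 84.25265502929688) [ 0.47853667 -0.1848905   0.12095848] 6996
scene pad ((0.41921404004096985, -0.18403995037078857), (0.05743999406695366, 0.020942674949765205), 84.52461242675781) [ 0.41918945 -0.18393433  0.12347619] 322
cam in tool [-0.00035495 -0.06546916 -0.15810933] cam axes in tool [[1.0, -0.0, -0.0], [0.0, 0.97, 0.24], [0.0, -0.24, 0.97]] [0.16351382 0.60285041 0.22615136] 391.18513145140184
tool [[ 0.262  0.965 -0.   ]
 [ 0.965 -0.262 -0.001]
 [-0.001  0.    -1.   ]]
```

Call:
jog_arm:
  commands: "1 0.079 -0.134 0 0 0 0.0027;1 0.079 -0.134 0 0 0 0.0027;1 0.079 -0.134 0 0 0 0.0027;1 0.079 -0.134 0 0 0 0.0027;1 0.079 -0.134 0 0 0 0.0027"
  force: 20

```text
clock: 0.7
position: [0.2828, 0.4004, 0.2267]
ee_rot: [-2.411, -2.014, -0.0]
force: [1.2, 0.6, 0.7]
width: 0.611
```

Call:
jog_arm:
  commands: "1 0.079 -0.134 0 0 0 0.0027;1 0.079 -0.134 0 0 0 0.0027;1 0.079 -0.134 0 0 0 0.0027;1 0.079 -0.134 0 0 0 0.0027;1 0.079 -0.134 0 0 0 0.0027"

```text
clock: 1.2
position: [0.4012, 0.1994, 0.2269]
ee_rot: [-2.324, -2.114, -0.001]
force: [0.4, 0.6, 0.4]
width: 0.18
```

Call:
jog_arm:
  commands: "1 0.006 -0.1285 -0.012 0 0 0;1 0.006 -0.1285 -0.012 0 0 0;1 0.006 -0.1285 -0.012 0 0 0;1 0.006 -0.1285 -0.012 0 0 0;1 0.006 -0.1285 -0.012 0 0 0"

```text
clock: 1.7
position: [0.4094, 0.007, 0.2087]
ee_rot: [2.324, 2.113, 0.001]
force: [1.2, 0.3, -0.1]
width: 0.004
```

Call:
jog_arm:
  commands: "1 0.006 -0.1285 -0.012 0 0 0;1 0.006 -0.1285 -0.012 0 0 0;1 0.006 -0.1285 -0.012 0 0 0;1 0.006 -0.1285 -0.012 0 0 0;1 0.006 -0.1285 -0.012 0 0 0"

```text
clock: 2.2
position: [0.4185, -0.1858, 0.1907]
ee_rot: [2.324, 2.113, 0.001]
force: [0.7, 0.1, 0.8]
width: 0.006
```

```bash
python3 - <<'E'
from h import *
d=grab('wrist','w2.png');P=cloud(d);s=status.observe();print(s['position'],s['joints'].round(2) if hasattr(s['joints'],'round') else s['joints'],s['force'])
m=((P[...,2]>.115)&(P[...,2]<.135)&(d['pixels'].max(-1)<70)).astype('uint8')
n,l,st,c=cv2.connectedComponentsWithStats(m)
for i in range(1,n):
    if st[i,4]>300:
        q=P[l==i].astype(np.float32);print(st[i],q.mean(0),cv2.minAreaRect(q[:,:2].copy()))
E
```

```text
[ 0.41811591 -0.1921631   0.19083301] [-0.15  0.21  0.56  2.04 -0.14  0.92  1.95] [-0.02511697 -6.3887845  -0.57234907]
[ 265  236   99   37 3338] [ 0.41752747 -0.18708017  0.12444943] ((0.41827458143234253, -0.18720340728759766), (0.05818524956703186, 0.022647110745310783), 84.67948150634766)
```

View pics/w2.png

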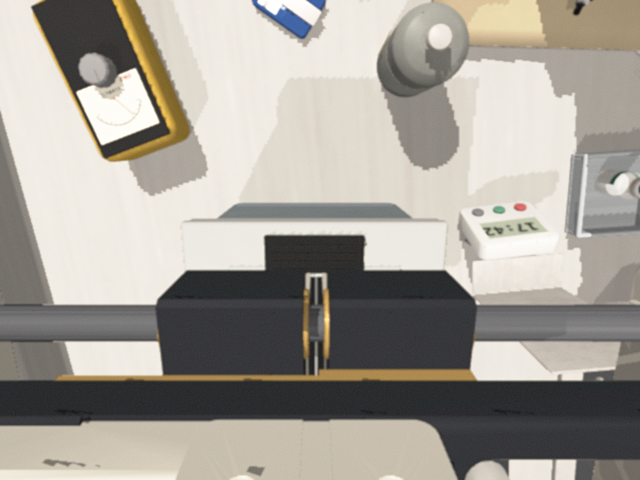

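The wrist view shows the pad at px (315,252) just in front of the fingers. It measures (0.418,-0.187,0.1245), which agrees with the first estimate.

Call:
jog_arm:
  commands: "1 0 0 -0.1 0 0 0;1 0 0 -0.09 0 0 0;1 0 -0.002 -0.01 0 0 0;1 0 0 -0.01 0 0 0;1 0 0 0 0 0 0"

```text
clock: 2.75
position: [0.4191, -0.1849, 0.1284]
ee_rot: [2.324, 2.113, 0.001]
force: [0.4, -0.5, 0.6]
width: 0.009
```

Call:
jog_arm:
  commands: "1 0 0 -0.008 0 0 0;1 0 0 -0.008 0 0 0;1 0 0 -0.008 0 0 0;1 0 0 -0.008 0 0 0;1 0 0 0 0 0 0"

```text
clock: 3.25
position: [0.4189, -0.1849, 0.1182]
ee_rot: [2.324, 2.113, 0.001]
force: [0.9, 0.1, 2.9]
width: 0.009
```

Call:
jog_arm:
  commands: "1 0 0 -0.004 0 0 0;1 0 0 -0.003 0 0 0;1 0 0 0 0 0 0;1 0 0 0 0 0 0;1 0 0 0 0 0 0"

```text
clock: 3.75
position: [0.4191, -0.1849, 0.1174]
ee_rot: [2.325, 2.113, 0.003]
force: [-5.7, 3.1, 27.4]
width: 0.006
```

Force is now 27 N, so the lid is on its stop. I'll back off to the front.

Call:
jog_arm:
  commands: "1 -0.05 0 0.12 0 0 0;1 -0.12 0.05 0.08 0 0 0;1 -0.08 0.12 0.06 0 0 0;1 0 0.15 0.03 0 0 -0.012;1 0 0.15 0.02 0 0 -0.018"

```text
clock: 4.25
position: [0.3434, -0.0519, 0.2084]
ee_rot: [2.496, 1.907, 0.003]
force: [2.1, 0.0, -0.6]
width: 0.001
```

Call:
jog_arm:
  commands: "0 0.04 0.14 0 0 0 -0.022;0 0.04 0.14 0 0 0 -0.022;0 0.05 0.14 0 0 0 -0.022;0 0.05 0.14 0 0 0 -0.022;0 0.04 0.14 0 0 0 -0.022"

```text
clock: 4.75
position: [0.4086, 0.1505, 0.2075]
ee_rot: [-2.984, -0.983, -0.0]
force: [0.2, -0.4, -0.2]
width: 0.392
```

```bash
python3 - <<'E'
from h import *
s=status.observe();print(s['clock'],s['position'],s['ee_rot'],s['joints'],s['width'])
d=grab('scene','s3.png');P=cloud(d);v=d['pixels']
d=grab('top','t3.png');P=cloud(d);print(P[180:310:10,400].round(3))
E
```

```text
4.75 [0.40862263 0.15053182 0.20745216] [-2.98371915e+00 -9.83142768e-01 -1.27452455e-04] [-0.67336582  0.14047348  0.2237648   2.04941744 -0.03813278  0.95541242
  0.20688158] 0.3923036943638051
[[ 0.649 -0.218  0.011]
 [ 0.629 -0.22   0.   ]
 [ 0.605 -0.219  0.004]
 [ 0.55  -0.184  0.171]
 [ 0.515 -0.164  0.269]
 [ 0.5   -0.166  0.257]
 [ 0.511 -0.214  0.027]
 [ 0.49  -0.214  0.028]
 [ 0.468 -0.213  0.03 ]
 [ 0.446 -0.213  0.029]
 [ 0.423 -0.202  0.083]
 [ 0.403 -0.211  0.039]
 [ 0.382 -0.219  0.   ]]
```

View pics/s3.png

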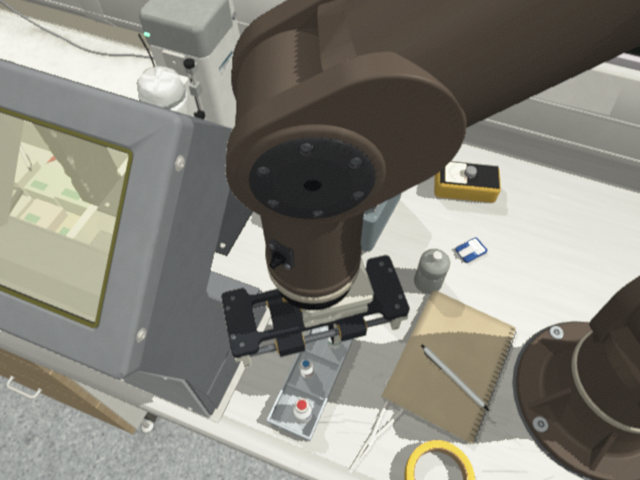

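The lid is open: the top depth shows its edge at about z 0.27. The arm is over the tray, with the red vial visible at px (302,407). I'll localise it with the wrist camera.

```bash
python3 - <<'E'
from h import *
d=grab('wrist','w4.png');P=cloud(d);h,s,v=cv2.split(cv2.cvtColor(d['pixels'],cv2.COLOR_RGB2HSV))
for nm,m in(('red',((h<8)|(h>172))&(s>110)),('blue',(h>92)&(h<125)&(s>90))):
    n,l,st,c=cv2.connectedComponentsWithStats((m&(P[...,2]>.03)).astype('uint8'))
    for i in range(1,n):
        if st[i,4]>60:
            q=P[l==i];z=np.percentile(q[:,2],90);t=q[q[:,2]>z-.006].astype(np.float32);print(nm,st[i],z,cv2.minEnclosingCircle(t[:,:2].copy()),np.median(t,0))
for y in(.17,.18,.19,.2,.21,.22):
    pass
near=(np.hypot(P[...,0]-.413,P[...,1]-.194)<.022)&(P[...,2]>.025);q=P[near].astype(np.float32)
print(len(q),cv2.minEnclosingCircle(q[:,:2].copy()),q[:,2].max())
E
```

```text
red [344 181  17  18 230] 0.06124393539615381 ((0.4150936007499695, 0.19354549050331116), 0.006631046999245882) [0.4143197  0.19390327 0.06037052]
blue [319 256  11  11 102] 0.05005689443179147 ((0.4372871518135071, 0.12902095913887024), 0.002284631133079529) [0.43437767 0.13205123 0.04926208]
43859 ((0.4130290746688843, 0.19394896924495697), 0.02203572541475296) 0.32413203
```

View pics/w4.png

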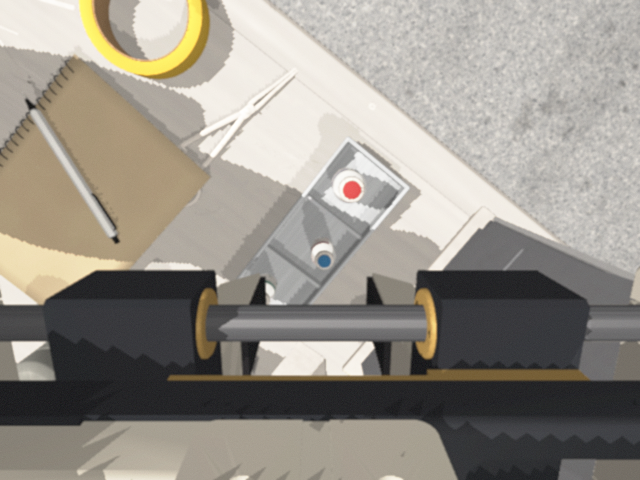

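The wrist view shows the red vial at px (350,188) in the end cell and a small vial at (323,258). The spent vial is at (0.4145,0.194).

Call:
jog_arm:
  commands: "-0.25 0.007 0.048 -0.04 0 0 -0.0185;-0.25 0.007 0.048 -0.04 0 0 -0.0185;-0.25 0.006 0.049 -0.04 0 0 -0.0185;-0.25 0 0 -0.12 0 0 0;-0.25 0 0 -0.12 0 0 0"

```text
clock: 5.4
position: [0.4146, 0.1919, 0.0991]
ee_rot: [-3.107, -0.462, -0.003]
force: [0.8, 0.1, 0.1]
width: 0.626
```

Call:
jog_arm:
  commands: "-0.25 0 0 0 0 0 0;-0.25 0 0 -0.1 0 0 0;-0.25 0 0 -0.1 0 0 0;-0.25 0 0 -0.05 0 0 0;-0.25 0 0 0 0 0 0"

```text
clock: 5.9
position: [0.4138, 0.1913, 0.0244]
ee_rot: [3.107, 0.46, -0.003]
force: [-0.3, -0.2, -0.1]
width: 0.624
```

Call:
jog_arm:
  commands: "-0.25 0.002 0.008 0 0 0 0;1 0 0 0 0 0 0;1 0 0 0 0 0 0;1 0 0 0 0 0 0;1 0 0 0 0 0 0"
  force: 20

```text
clock: 6.4
position: [0.4151, 0.195, 0.025]
ee_rot: [-3.107, -0.46, -0.001]
force: [-0.4, 0.5, -0.1]
width: 0.331
```

Call:
jog_arm:
  commands: "1 0 0 0 0 0 0;1 0 0 0.05 0 0 0;1 0 0 0.15 0 0 0;1 0 0 0.15 0 0 0;1 0 0 0.15 0 0 0"

```text
clock: 6.9
position: [0.4145, 0.1944, 0.1762]
ee_rot: [3.107, 0.46, -0.001]
force: [1.6, 1.1, -0.9]
width: 0.295
```

```bash
python3 - <<'E'
from h import *
s=status.observe();print(s['clock'],s['position'],s['ee_rot'],s['width']*92)
d=grab('wrist','w5.png')
E
```

```text
6.9 [0.41447163 0.19438436 0.17618403] [ 3.10729002e+00  4.59557180e-01 -7.87618757e-04] 27.154860125817414
```

View pics/w5.png

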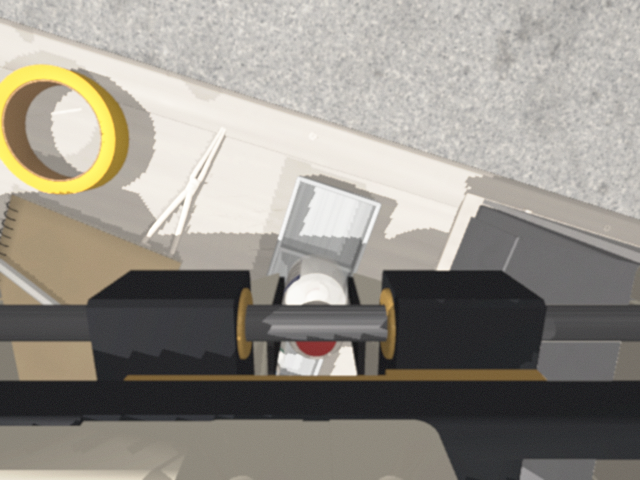

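The vial is in the grip at px (316,315), opening 27 mm, and its cell is empty.

Call:
jog_arm:
  commands: "1 -0.01 -0.11 0.01 0 0 0.0225;1 -0.01 -0.11 0.01 0 0 0.0225;1 -0.01 -0.11 0.01 0 0 0.0225;1 -0.01 -0.11 0.01 0 0 0.0225;1 -0.01 -0.11 0.01 0 0 0.0225"

```text
clock: 7.45
position: [0.3995, 0.0285, 0.1897]
ee_rot: [-2.752, -1.515, -0.0]
force: [0.9, 0.1, -0.1]
width: 0.29
```

Call:
jog_arm:
  commands: "1 0 -0.146 0 0 0 0.019;1 0.03 -0.146 0 0 0 0.019;1 0.04 -0.146 0 0 0 0.019;1 0.06 -0.146 0 0 0 0.019;1 0.05 -0.146 0 0 0 0"

```text
clock: 7.95
position: [0.4515, -0.1752, 0.1897]
ee_rot: [-2.359, -2.074, -0.001]
force: [0.6, 0.6, 0.5]
width: 0.294
```

```bash
python3 - <<'E'
from h import *
d=grab('wrist','w6.png');s=status.observe();print(s['position'],s['ee_rot'],s['joints'])
P=cloud(d);d=grab('top','t6.png')
E
```

```text
[ 0.45325323 -0.18337952  0.19035868] [ 2.36442704e+00  2.06017008e+00 -9.46801122e-04] [-0.06380443  0.25321236  0.41403147  1.97443446 -0.12165841  0.93355073
  1.84407034]
```

View pics/w6.png

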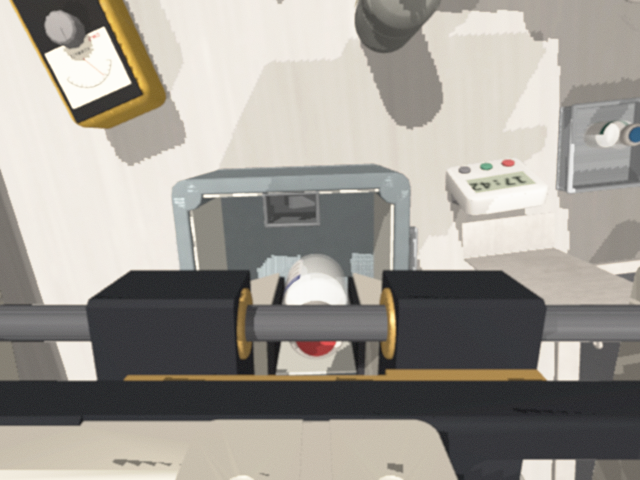

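The wrist view shows the vial at px (316,290) over the open mouth, clear of the catch housing at (290,208). Lowering it.

Call:
jog_arm:
  commands: "1 0.01 -0.02 -0.04 0 0 0.005;1 0 0 -0.08 0 0 0;1 0 0 -0.08 0 0 0;1 0 0 -0.08 0 0 0;1 0 0 0 0 0 0"

```text
clock: 8.55
position: [0.4521, -0.179, 0.1033]
ee_rot: [-2.328, -2.103, 0.004]
force: [-0.3, -0.6, 0.1]
width: 0.293
```

Call:
jog_arm:
  commands: "1 0 0 -0.06 0 0 0;1 0 0 -0.06 0 0 0;1 0 0 -0.05 0 0 0;1 0 0 0 0 0 0;1 0 0 0 0 0 0"

```text
clock: 9.05
position: [0.4545, -0.18, 0.0556]
ee_rot: [-2.331, -2.106, -0.001]
force: [0.3, 0.0, -0.5]
width: 0.29
```

Call:
jog_arm:
  commands: "1 0 0 -0.015 0 0 0;1 0 0 -0.01 0 0 0;0.05 0 0 0 0 0 0;0.05 0 0 0 0 0 0;0.05 0 0 0 0 0 0"

```text
clock: 9.55
position: [0.4542, -0.18, 0.0473]
ee_rot: [-2.331, -2.106, -0.0]
force: [-0.4, -0.3, -0.4]
width: 0.465
```

Call:
jog_arm:
  commands: "0.05 0 0 0 0 0 0;0.05 0 0 0.08 0 0 0;0.05 0 0 0.12 0 0 0;0.05 0 0 0.12 0 0 0;0.05 -0.01 0 0.12 0 0 0"

```text
clock: 10.05
position: [0.4511, -0.1799, 0.1806]
ee_rot: [-2.331, -2.105, 0.0]
force: [-0.3, 0.4, -0.3]
width: 0.472
```

```bash
python3 - <<'E'
from h import *
d=grab('wrist','w7.png');P=cloud(d);q=d['pixels'];h,s,v=cv2.split(cv2.cvtColor(q,cv2.COLOR_RGB2HSV))
m=((h<8)|(h>172))&(s>110);print('red',m.sum(),np.median(P[m],0) if m.any() else '')
f=np.load('d.npz');Pa=np.vstack([f['top'].reshape(-1,3),f['scene'].reshape(-1,3)])
for x0 in np.arange(.56,.8,.03):
    print(round(x0,2),[round(float(Pa[(abs(Pa[:,0]-x0-.015)<.015)&(abs(Pa[:,1]-y)<.025),2].max(initial=-1)),3) for y in (-.35,-.3,-.25,-.2,-.15,-.1,-.05)])
print(status.observe()['position'])
bx=np.array([.9954,-.0958]);H=np.array([.5586,-.1996])
for th in [1.42,1.3,1.15,1.0,.85,.7,.55,.4,.25,.12,.03,0,-.045]:
    r=.128+.012*(1.42-th)/1.42;c,sn=np.cos(th),np.sin(th);n=.011+.010*sn
    X=H+bx*(-r*c+n*sn);print(th,X.round(4),round(.113+r*sn+n*c,4))
E
```

```text
red 342 [ 0.45323536 -0.17947831  0.07320187]
0.56 [0.005, 0.005, 0.113, 0.121, 0.125, 0.125, 0.006]
0.59 [0.006, 0.006, 0.006, 0.006, 0.005, 0.005, 0.006]
0.62 [0.016, 0.017, 0.018, 0.016, 0.156, 0.167, 0.016]
0.65 [0.019, 0.019, 0.019, 0.021, 0.168, 0.169, 0.02]
0.68 [0.019, 0.019, 0.351, 0.353, 0.349, 0.019, 0.266]
0.71 [0.019, 0.018, 0.358, 0.358, 0.358, 0.304, 0.276]
0.74 [0.366, 0.369, 0.358, 0.358, 0.357, 0.306, 0.298]
0.77 [0.373, 0.373, 0.37, 0.358, 0.358, 0.305, 0.288]
[ 0.45297466 -0.18122252  0.18570293]
1.42 [ 0.56   -0.1997] 0.2427
1.3 [ 0.544  -0.1982] 0.2428
1.15 [ 0.5239 -0.1963] 0.2401
1.0 [ 0.5041 -0.1944] 0.2342
0.85 [ 0.4852 -0.1925] 0.225
0.7 [ 0.4677 -0.1909] 0.2127
0.55 [ 0.4522 -0.1894] 0.1976
0.4 [ 0.4391 -0.1881] 0.1799
0.25 [ 0.4289 -0.1871] 0.1602
0.12 [ 0.4227 -0.1865] 0.1417
0.03 [ 0.4199 -0.1863] 0.1285
0 [ 0.4192 -0.1862] 0.124
-0.045 [ 0.4185 -0.1861] 0.1172
```

View pics/w7.png

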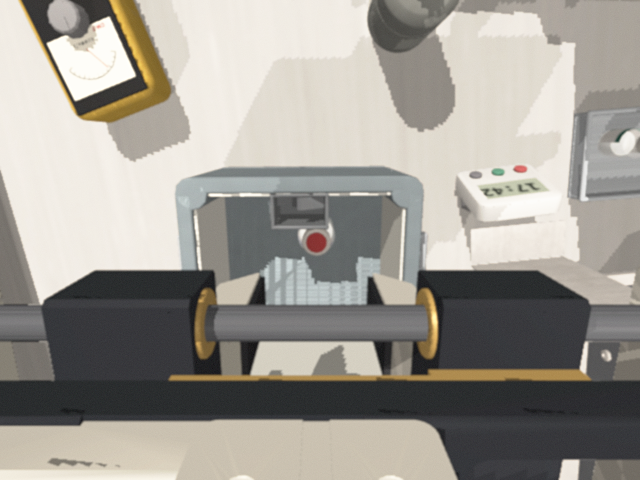

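The spent vial stands upright in the box at px (316,240). Next I'll go up and over the lid to behind it.

Call:
jog_arm:
  commands: "1 -0.04 0 0.13 0 0 0;1 -0.03 0 0.15 0 0 0;1 -0.02 0 0.15 0 0 0;1 0.02 -0.01 0.04 0 0 0;1 0.13 -0.01 0 0 0 0"

```text
clock: 10.6
position: [0.468, -0.1874, 0.3238]
ee_rot: [2.332, 2.101, 0.007]
force: [0.3, 0.2, 0.1]
width: 0.09
```

Call:
jog_arm:
  commands: "1 0.14 -0.015 0 0 0 0;1 0.13 -0.015 0 0 0 0;1 0.11 -0.015 0 0 0 0;1 0 0 0 0 0 0;1 0 0 0 0 0 0"

```text
clock: 11.1
position: [0.583, -0.1995, 0.3192]
ee_rot: [-2.331, -2.105, 0.002]
force: [-0.3, -0.0, 0.3]
width: 0.007
```

Now descend behind the lid to z≈0.241, then push forward.

Call:
jog_arm:
  commands: "1 0 0 -0.1 0 0 0;1 0 0 -0.1 0 0 0;1 0 0 -0.06 0 0 0;1 0 0 0 0 0 0;1 0 0 0 0 0 0"

```text
clock: 11.6
position: [0.5825, -0.1996, 0.2431]
ee_rot: [-2.332, -2.105, -0.001]
force: [0.3, 0.2, 0.0]
width: 0.005
```

Call:
jog_arm:
  commands: "1 -0.03 0.001 0 0 0 0;1 -0.03 0.001 0 0 0 0;1 -0.03 0.002 0 0 0 0;1 -0.03 0.003 0 0 0 0;1 0 0 0 0 0 0"

```text
clock: 12.1
position: [0.5459, -0.1974, 0.2427]
ee_rot: [-2.332, -2.105, -0.001]
force: [0.9, -0.6, 0.8]
width: 0.002
```

Call:
jog_arm:
  commands: "1 -0.036 0.003 -0.004 0 0 0;1 -0.036 0.003 -0.005 0 0 0;1 -0.033 0.003 -0.009 0 0 0;1 -0.033 0.003 -0.011 0 0 0;1 -0.032 0.003 -0.015 0 0 0"

```text
clock: 12.6
position: [0.4953, -0.1928, 0.2288]
ee_rot: [-2.331, -2.106, -0.001]
force: [2.0, -0.4, -0.3]
width: 0.004
```

Call:
jog_arm:
  commands: "1 -0.034 0.003 -0.017 0 0 0;1 -0.031 0.003 -0.020 0 0 0;1 -0.029 0.003 -0.021 0 0 0;1 -0.027 0.003 -0.024 0 0 0;1 -0.024 0.002 -0.025 0 0 0"

```text
clock: 13.1
position: [0.452, -0.1885, 0.1963]
ee_rot: [-2.331, -2.106, -0.0]
force: [1.8, -0.9, 2.2]
width: 0.008
```

Call:
jog_arm:
  commands: "1 -0.022 0.002 -0.028 0 0 0;1 -0.021 0.002 -0.030 0 0 0;1 -0.018 0.002 -0.032 0 0 0;1 -0.016 0.001 -0.033 0 0 0;1 0 0 0 0 0 0"

```text
clock: 13.6
position: [0.4277, -0.1861, 0.1584]
ee_rot: [-2.329, -2.103, 0.003]
force: [0.4, -1.0, 2.1]
width: 0.007
```

Call:
jog_arm:
  commands: "1 -0.009 0.001 -0.030 0 0 0;1 -0.007 0.001 -0.030 0 0 0;1 -0.005 0 -0.025 0 0 0;1 -0.004 0 -0.020 0 0 0;1 0 0 0 0 0 0"

```text
clock: 14.1
position: [0.4216, -0.1857, 0.1277]
ee_rot: [-2.33, -2.105, 0.001]
force: [0.4, 0.5, 2.0]
width: 0.007
```

Call:
jog_arm:
  commands: "1 0 0 -0.008 0 0 0;1 0 0 -0.007 0 0 0;1 0 0 -0.005 0 0 0;1 0 0 -0.004 0 0 0;1 0 0 0 0 0 0"

```text
clock: 14.6
position: [0.4218, -0.1859, 0.1211]
ee_rot: [-2.331, -2.105, 0.0]
force: [-2.0, 0.5, 3.0]
width: 0.006
```

Call:
jog_arm:
  commands: "1 0 0 -0.005 0 0 0;1 0 0 -0.005 0 0 0;1 0 0 -0.003 0 0 0;1 0 0 0 0 0 0;1 0 0 0 0 0 0"

```text
clock: 15.1
position: [0.422, -0.1859, 0.1178]
ee_rot: [-2.331, -2.105, -0.001]
force: [-4.8, 1.4, 12.6]
width: 0.005
```

Call:
jog_arm:
  commands: "1 0 0 -0.002 0 0 0;1 0 0 0 0 0 0;1 0 0 0 0 0 0;1 0 0 0 0 0 0;1 0 0 0 0 0 0"

```text
clock: 15.6
position: [0.422, -0.186, 0.1176]
ee_rot: [-2.331, -2.105, -0.001]
force: [-6.6, 1.4, 20.4]
width: 0.006
```

Call:
jog_arm:
  commands: "1 0 0 0.01 0 0 0;1 0 0 0.03 0 0 0;1 0 0 0.08 0 0 0;1 0 0 0.15 0 0 0;1 -0.03 0 0.15 0 0 0"

```text
clock: 16.1
position: [0.4135, -0.1858, 0.2444]
ee_rot: [-2.331, -2.106, 0.001]
force: [0.7, -0.1, 0.5]
width: 0.005
```

Call:
jog_arm:
  commands: "1 -0.03 0.14 0.05 0 0 0;1 -0.03 0.14 0 0 0 0;1 0 0.14 0 0 0 0;1 0 0.14 0 0 0 0;1 0 0.14 0 0 0 0"

```text
clock: 16.6
position: [0.3951, 0.0258, 0.2585]
ee_rot: [2.331, 2.105, 0.003]
force: [0.8, 0.3, 0.9]
width: 0.005
```

Call:
jog_arm:
  commands: "1 0 0.14 0 0 0 0;1 0 0.14 0 0 0 0;1 0 0 0 0 0 0;1 0 0 0 0 0 0;1 0 0 0 0 0 0"

```text
clock: 17.1
position: [0.3952, 0.107, 0.2579]
ee_rot: [2.333, 2.104, 0.0]
force: [-0.1, -0.3, 0.2]
width: 0.008
```

```bash
python3 - <<'E'
from h import *
s=status.observe();print(s['clock'],s['position'],s['force'])
d=grab('top','t9.png');P=cloud(d);f=np.load('d.npz')['top']
for px in((400,252),(397,282),(420,225),(208,282),(239,272),(268,283),(315,268)): print(px,P[px[1],px[0]].round(3),f[px[1],px[0]].round(3))
E
```

```text
17.1 [0.39516316 0.10703902 0.25788964] [-0.11496045 -0.26582546  0.17070626]
(400, 252) [ 0.476 -0.193  0.125] [ 0.476 -0.194  0.124]
(397, 282) [ 0.417 -0.187  0.125] [ 0.417 -0.187  0.126]
(420, 225) [ 0.53  -0.234  0.123] [ 0.53  -0.234  0.123]
(208, 282) [0.396 0.061 0.689] [0.413 0.189 0.06 ]
(239, 272) [0.414 0.069 0.474] [0.435 0.128 0.048]
(268, 283) [0.405 0.043 0.367] [0.413 0.068 0.049]
(315, 268) [ 0.446 -0.029  0.054] [ 0.446 -0.029  0.058]
```

View pics/t9.png

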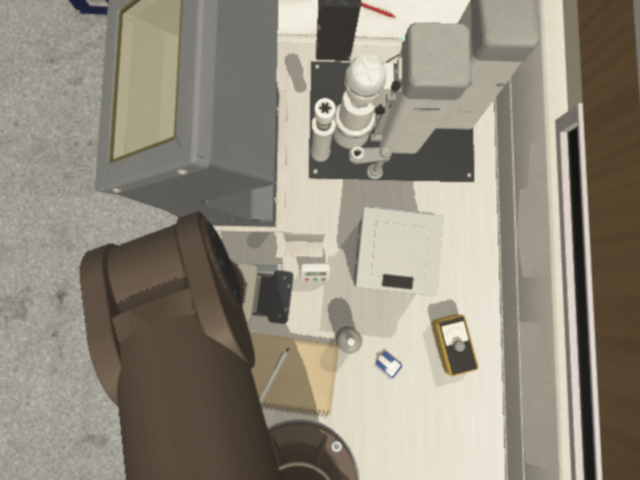

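The lid is shut at px (400,250), at the same height as at the start, and the timer is unmoved. I'll wait another second and check the small vials with the arm out of the way.

Call:
jog_arm:
  commands: "1 0 0.14 0 0 0 0;1 0 0.14 0 0 0 0;1 0 0.14 0 0 0 0;1 -0.05 0.14 0 0 0 0;1 -0.05 0.14 0 0 0 0"

```text
clock: 17.65
position: [0.3655, 0.3184, 0.2579]
ee_rot: [2.335, 2.102, 0.001]
force: [0.6, -0.1, -0.0]
width: 0.001
```

Call:
jog_arm:
  commands: "1 -0.07 0.14 0 0 0 0;1 -0.07 0.14 0 0 0 0;1 -0.07 0.14 0 0 0 0;1 0 0 0 0 0 0;1 0 0 0 0 0 0"

```text
clock: 18.15
position: [0.3023, 0.4439, 0.2575]
ee_rot: [2.331, 2.106, -0.001]
force: [0.3, -0.3, -0.8]
width: 0.003
```

```bash
python3 - <<'E'
from h import *
d=grab('top','t10.png');P=cloud(d);f=np.load('d.npz')['top']
for px in((400,252),(397,282),(420,225),(208,282),(238,272),(239,272),(268,283),(315,268)): print(px,P[px[1],px[0]].round(3),f[px[1],px[0]].round(3))
print(status.observe()['clock'],status.observe()['force'])
E
```

```text
(400, 252) [ 0.476 -0.194  0.121] [ 0.476 -0.194  0.124]
(397, 282) [ 0.417 -0.187  0.124] [ 0.417 -0.187  0.126]
(420, 225) [ 0.53  -0.234  0.123] [ 0.53  -0.234  0.123]
(208, 282) [0.415 0.201 0.003] [0.413 0.189 0.06 ]
(238, 272) [0.435 0.13  0.05 ] [0.435 0.13  0.049]
(239, 272) [0.435 0.128 0.052] [0.435 0.128 0.048]
(268, 283) [0.413 0.067 0.052] [0.413 0.068 0.049]
(315, 268) [ 0.446 -0.029  0.058] [ 0.446 -0.029  0.058]
18.2 [ 0.39710914 -0.4516768  -0.01150401]
```

```bash
python3 -c "
from cell import arm
print(arm.sign_off())"
```

```text
the job is handed in; nothing more can be done
None
```

The spent vial is in the waste box, the lid is latched shut, and the job was handed in at about 18 s of the 66 s allowed. No check failed or disagreed.

- **Opening:** I pressed the pad down to its stop, where the reading rose to 27 N, and the lid sprang open.
- **Vial:** I set the red-capped vial down in the box. The wrist camera showed it standing upright there.
- **Closing:** I swung the lid down from behind and pressed it to the stop, reading 20 N.
- **Last checks:** More than 2 s after I let go, the lid was at its original latched height, within camera noise. The vial's cell was empty. The two small vials stood at their original positions and heights, and the timer had not moved. The arm was clear of everything, reading under 1 N.

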